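Key the interlock box and hold it enabled

ROBOT

A 6-joint arm with a two-finger parallel gripper is mounted at the origin on a cart in front of the work surface, level with it; the furniture and walls round the work are solid. World frame = base frame: x ahead of the robot, y to its left, z up, the work surface at z = 0. Lengths are in m, angles in rad, forces in N, time in s.
With the tool pointing down it reaches from about 0.35 to 0.775 m from the base axis. Payload 5.5 kg.
Tool frame: the origin (TCP) lies midway between the tips of the shut fingers; the grasp point (between the pads) lies 19 mm behind it; z points along the fingers, y is the line along which they close (so a half turn about z gives the same grasp; the last joint's range is limited). The gripper opens to 85 mm and grips with 20 to 120 N. Pads are 22 mm wide; open, the fingers measure 114 mm over their backs; the gripper's body (76 mm by 85 mm) begins 54 mm behind the grasp point. The pads swing forward as they close: fully open they stand 13 mm farther back than shut.
Start: joints at [1.042, 0.313, 0.046, 1.304, 0, 1.431], TCP at [0.218, 0.532, 0.231] pointing down, gripper open.
Joint ranges: [-2.76, 2.76], [-0.86, 1.69], [-1.03, 1.26], [-2.2, 2.34], [-1.47, 1.5], [-3.14, 3.14]. Speed limits (rad/s): [2.57, 2.57, 3.14, 3.14, 3.14, 3.14].

INTERFACE

Orientations are given as a unit quaternion [w, x, y, z].
In Python, from workcell import env gives the robot as it stands. The module is installed in compiled form; this text tells all that it offers.
- The arm moves only by the tool carry_out, never from a script. Its argument "series" is a list of rows, each an object with "delta_rot": the turn, a rotation vector about the world's x, y, z normalised to -1 to 1, where 1 is 0.1 rad, a list of three; "travel": the shift along the world's x, y, z normalised to -1 to 1, where 1 is 0.025 m, a list of three; "fingers": the closure, from -1 (fully open) to 1 (shut). In form: [{"delta_rot": [ax, ay, az], "travel": [tx, ty, tz], "fingers": fingers}, ...]. A call has 1 to 5 rows; each row shifts and turns the commanded pose from where the row before left it; what a row does not reach is not made up. A row lasts 1/8 s, in which the tool goes at most 62.5 mm and 10.7 degrees, less where a joint would pass 70% of its speed; a pose out of reach is approached as far as the arm can. A call with a number of a shift or a turn outside -1 to 1 is refused whole. A call with a gripper value outside its range is refused whole. The fingers move at their own pace and stop on an object; "squeeze" is the grip in N (left out, the last holds). Time passes only in rows, so rows that do not move let the fingers close. It gives the time, the measured TCP pose, the force, the opening and the grip force at its end, in the units of the state.
- env.get_state(): the state, without advancing time (a new reading comes with each control period).
- env.read_camera(name): name is "scene" or "side" or "wrist"; returns a dict with "color" (420x560x3 uint8, red, green, blue), "fx", "fy", "cx", "cy" (pixels), "world_from_camera" (4x4, takes a point from camera to world coordinates); the wrist camera has in their place "hand_eye" (4x4, takes a point from camera to tool coordinates, whose origin is the TCP and whose axes are the flange's). Camera axes: x right, y up, looking along -z (the intrinsics and any distortion apply to the point x, -y, -z); pixel columns grow to the right and rows downward; lengths in m; the calibration is good to about 2 mm. A picture is of the moment at which its call begins: read the wrist's pose just before it. There is no depth.
- env.hand_in(): hands the job in; it is judged then, once.
The state is a dict: "clock": time; "joint_pos": joint angles; "qvel": joint speeds; "tau": joint torques, N m; "tcp_pos": TCP position; "orientation": TCP orientation; "wrist_force": force on the tool from outside, world axes, zero at the start; "ft_torque": the same for the moment, N m; "finger_gap": finger opening in m; "grip_force": force on a finger pad.
Only numpy, scipy, OpenCV 4.12 (cv2) and the standard library are available. Lean on these libraries where they do the work, as an engineer would, in place of code of your own. Each camera call takes 0.05 s, during which the arm holds its last target. There are 200 camera calls.

TASK

Slide the shutter on the grey interlock box fully open to its end stop, then take the key with the square-cornered bow out of its holder and push it down into the uncovered keyway, past the sticky pins, until its collar sits flat on the lock. Then turn it clockwise (seen from above) a full quarter turn to the stop, and finish still holding the key turned against the return spring. Leave the round-bow key, the screw tin and the sanding block where they are.

Things in the scene. Friction and masses are not known exactly. Their poses are not given: they have to be found in the camera images.
- lock_box: Fixed grey box 110 x 150 x 55 mm (x, y, z) on the bench, with two thin aluminium rails on top (top at 62 mm). Origin: centre of its underside, z up. The round brass lock is set flush in its top, 30 mm from the centre towards the box's +y end; the shutter opens towards the box's -y end.
- shutter (a joint): Steel shutter plate (44 x 44 x 4 mm, 58 to 62 mm above the bench) that covers the lock when shut. 0 = shut, grows to 0.060 m at the end stop (fully open, keyway free), sliding along the box's -y; it slides stiffly (about 2 N) and stays where it is left.
- shutter_grip (a point): Centre of the top of the shutter's black grip, a block 24 x 16 x 30 mm (along the box's x, y, z); its top is 92 mm above the bench, its foot on the plate at 62 mm.
- keyway (a point): Centre of the keyway's mouth on the brass lock plug's flat top (40 mm wide, 55 mm above the bench); turns with it. Slot 21.5 mm along this frame's x, 7.5 mm along its y, 40 mm deep, straight down. Two stiff sticky spring pins stand 2.4 mm out of its long sides at 12 and 21 mm depth: the key catches on them; steady or repeated push of up to about 10 N gets past, with or without a small wiggle.
- lock_plug (a joint): Turn of the lock plug, clockwise from above: 0 = rest (slot along the box's x), stop at 1.57 rad. A return spring (0.03 N m at rest, 0.12 N m at the stop) turns it back once the key is let go. Play in the slot: the plug lags the key by up to 0.1 rad. Turned means at least 1.38.
- square_key: Key to use: steel, 90 g, upright in a slotted holder. Origin: underside centre of its round collar (36 mm wide, 6 thick). Above, a flat square-cornered bow 40 mm (x) by 12 mm (y), 6 to 52 mm above the origin: grip across the 12 mm. Below, the blade, 20 mm (x) by 6 mm (y), 34 mm long, its last 8 mm tapering to 12 x 2. Same after a half turn about z. Home: origin on the keyway.
- holder_a: Fixed wooden block 64 x 46 x 45 mm (x, y, z) with a slot in its top, in which square_key stands with its collar on the top and its axes along the block's. Origin: centre of its underside.
- round_key: Not to be used: a steel key like the other, but with a round disc bow of 46 mm diameter, 12 mm thick, and a blade 26 mm wide that does not fit. Origin: underside of its collar. Leave it in its holder.
- holder_b: Fixed wooden block like holder_a, in which round_key stands; the two holders may stand in either place.
- screw_tin: Open round tin of screws, 67 mm across, 32 mm high, on the bench; leave it. Origin: centre of its underside.
- sand_block: Sanding block 46 x 110 x 40 mm on the bench; leave it. Origin: centre of its underside.
Mind the look-alikes: they are no part of the job. Leave any purple look-alike of the lock_box alone.

How it is judged:
On the way, in this order (a step that is already met when the one before it is completed fails the run):
1. the shutter is slid open to its end stop (value of joint shutter above 0.056 m), for 0.2 s.
2. the square-bow key is home in the keyway, its collar on the lock, not yet turned (horizontal distance between square_key and keyway below 0.003 m and z of square_key in the frame of keyway below 0.003 m and angle between square_key's own z axis and vertical below 0.12 rad and value of joint lock_plug below 0.5 rad), for 0.1 s.
3. the key has turned the lock a quarter turn (value of joint lock_plug above 1.38 rad), for 0.2 s.
At the end, for the whole second after the job is handed in: Shutter within 4 mm of its end stop; square-bow key home (collar within 3 mm of the lock's face and centre, within 7 degrees of upright); lock turned at least 1.38 of 1.57 rad; fingers grip the key with over 2 N; round-bow key, tin and sanding block within 20 mm of their starts (value of joint shutter above 0.056 m and horizontal distance between square_key and keyway below 0.003 m and z of square_key in the frame of keyway below 0.003 m and angle between square_key's own z axis and vertical below 0.12 rad and angle between the x axis of square_key and the x axis of keyway, either way round below 0.15 rad and value of joint lock_plug above 1.38 rad and contact force between the fingers and square_key above 2 N and distance of each of round_key, screw_tin, sand_block from where it was at the start of the episode below 0.02 m); the arm keeps its last pose, push and grip.
It fails at once if the round-bow key, the tin or the sanding block is disturbed (moved more than 20 mm) (distance of any of round_key, screw_tin, sand_block from where it was at the start of the episode above 0.02 m).
It also fails if it takes over 58 s, if anything falls off the work surface, if the arm or the gripper's body presses on something with over 40 N, if the wrist force passes 120 N, or if a joint passes its speed limit or range.

## Working session

There is one attempt and no reset: what is moved stays moved. The work goes in short steps, Python scripts to look and compute and a tool call to move; the robot and the scene stay as the last step left them, time stands still between calls to the robot, and variables do not carry over. Pictures are saved under pics/ and viewed, at most 13 in all, crops included, and the job is handed in when it is done.

Besides the shell and the picture viewer there is one more tool, called after "Emit:" as name(argument=value, ...) on one line, values as JSON. carry_out: Moves the arm, as the interface text tells. Its arguments: {"type":"object","properties":{"series":{"type":"array","items":{"type":"object","properties":{"delta_rot":{"type":"array","items":{"type":"number"}},"travel":{"type":"array","items":{"type":"number"}},"fingers":{"type":"number"}}}},"squeeze":{"type":"number"}},"required":["series"]}

```bash
mkdir -p pics; cat > h.py <<'E'
import numpy as np, cv2
from workcell import env
def cam(n):
    s=env.get_state(); c=env.read_camera(n); c['s']=s
    if 'world_from_camera' in c: T=np.array(c['world_from_camera'])
    else:
        w,x,y,z=s['orientation']; from scipy.spatial.transform import Rotation as R
        M=np.eye(4); M[:3,:3]=R.from_quat([x,y,z,w]).as_matrix(); M[:3,3]=s['tcp_pos']
        T=M@np.array(c['hand_eye'])
    c['T']=T; return c
def ray(c,u,v):
    d=np.array([(u-c['cx'])/c['fx'],-(v-c['cy'])/c['fy'],-1.]); return c['T'][:3,3],c['T'][:3,:3]@d
def onz(c,u,v,z):
    o,d=ray(c,u,v); return (o+d*(z-o[2])/d[2])
def proj(c,p):
    q=np.linalg.inv(c['T'])@np.append(p,1); return c['cx']+c['fx']*q[0]/-q[2], c['cy']-c['fy']*q[1]/-q[2]
def save(c,n): cv2.imwrite('pics/'+n,c['color'][:,:,::-1])
def load(n):
    import pickle; return pickle.load(open(n,'rb'))
E
python3 - <<'E'
from h import *
import pickle
ims=[]
for n in ['scene','side','wrist']:
    c=cam(n); pickle.dump(c,open(n+'0.pkl','wb')); ims.append(c['color'])
    print(n,c['fx'],c['fy'],c['cx'],c['cy'],[k for k in c],c['T'].round(3).tolist())
print(env.get_state())
cv2.imwrite('pics/a_scene.png',ims[0][:,:,::-1]); cv2.imwrite('pics/a_side.png',ims[1][:,:,::-1]);cv2.imwrite('pics/a_wrist.png',ims[2][:,:,::-1])
E
```

```text
scene 544.0499288651604 544.0499288651604 296.2646098541634 199.08613323922046 ['color', 'fx', 'fy', 'cx', 'cy', 'world_from_camera', 's', 'T'] [[0.71, 0.29, -0.642, -0.564], [-0.704, 0.293, -0.647, -0.991], [0.0, 0.911, 0.412, 0.763], [0.0, 0.0, 0.0, 1.0]]
side 428.39979731209417 428.39979731209417 277.6083375882306 206.5702161593769 ['color', 'fx', 'fy', 'cx', 'cy', 'world_from_camera', 's', 'T'] [[0.922, 0.214, -0.323, 0.09], [-0.387, 0.489, -0.782, -0.945], [-0.01, 0.846, 0.534, 0.77], [0.0, 0.0, 0.0, 1.0]]
wrist 298.4268729605146 298.4268729605146 279.0018169534747 211.22890913075835 ['color', 'fx', 'fy', 'cx', 'cy', 'hand_eye', 's', 'T'] [[0.38, -0.883, -0.276, 0.148], [0.925, 0.362, 0.114, 0.56], [-0.0, -0.299, 0.954, 0.372], [0.0, 0.0, 0.0, 1.0]]
{'clock': 0.15, 'joint_pos': array([1.04240480e+00, 3.13860413e-01, 4.52559294e-02, 1.30361777e+00,
       3.37329296e-05, 1.43119409e+00]), 'qvel': array([-0.00164615, -0.00334485,  0.00311935, -0.00023765,  0.00183234,
        0.00064415]), 'tau': array([ 1.94587868e-03, -4.81066132e+01,  2.98816681e+01,  1.38953968e-02,
       -6.33010632e-05, -2.22552796e-05]), 'tcp_pos': array([0.21777094, 0.53175441, 0.23060176]), 'orientation': array([-2.49658459e-04,  1.93172584e-01,  9.81164535e-01, -6.68033302e-04]), 'wrist_force': array([ 0.60085907, -0.16280333, -0.43970131]), 'ft_torque': array([0.01323731, 0.00260871, 0.02047479]), 'grip_force': 0.0, 'finger_gap': 0.08560292315337331}
```

View pics/a_scene.png

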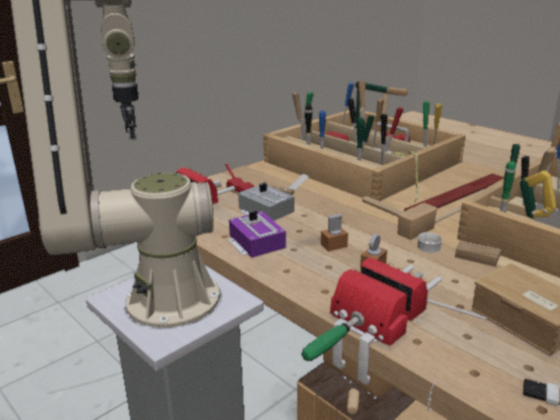

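View pics/a_side.png

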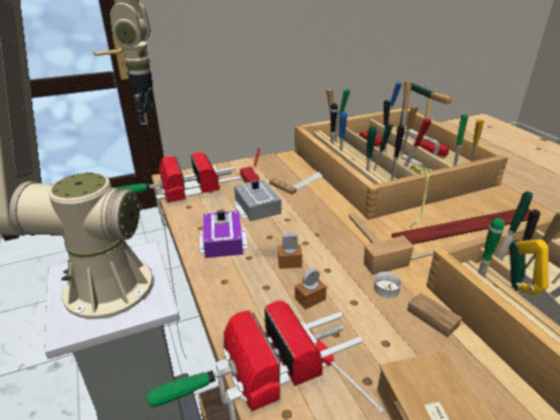

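The scene and side views show the grey lock box (scene 267,201; side 258,198) and a purple look-alike (scene 257,232; side 222,232), which I will leave alone. There are two keys. The one at side (290,243) / scene (335,228) looks square-cornered, and the one at side (311,278) / scene (375,248) looks round. I'll confirm this in one enlarged crop.

```bash
python3 - <<'E'
from h import *
s=load('scene0.pkl');d=load('side0.pkl')
def crop(c,x,y,w,h,W,H): return cv2.resize(c['color'][y:y+h,x:x+w],(W,H),interpolation=cv2.INTER_CUBIC)
a=crop(s,310,205,90,67,400,298);b=crop(d,265,225,75,80,400,298)
b=crop(d,260,230,80,60+15,400,298) if 0 else crop(d,260,228,106,79,400,298)
e=crop(s,235,175,66,49,400,298);f=crop(d,225,172,66,49,400,298)
cv2.imwrite('pics/b.png',np.vstack([np.hstack([a,b]),np.hstack([e,f])])[:,:,::-1])
for n,c,ps in [('scene',s,[((335,243),.0225),((375,260),.0225),((267,200),.062)]),('side',d,[((290,257),.0225),((311,292),.0225),((258,198),.055)])]:
  for p,z in ps: print(n,p,onz(c,*p,z).round(3))
E
```

```text
scene (335, 243) [ 0.457 -0.117  0.022]
scene (375, 260) [ 0.462 -0.253  0.022]
scene (267, 200) [0.459 0.169 0.062]
side (290, 257) [ 0.473 -0.103  0.022]
side (311, 292) [ 0.464 -0.249  0.022]
side (258, 198) [0.485 0.176 0.055]
```

View pics/b.png

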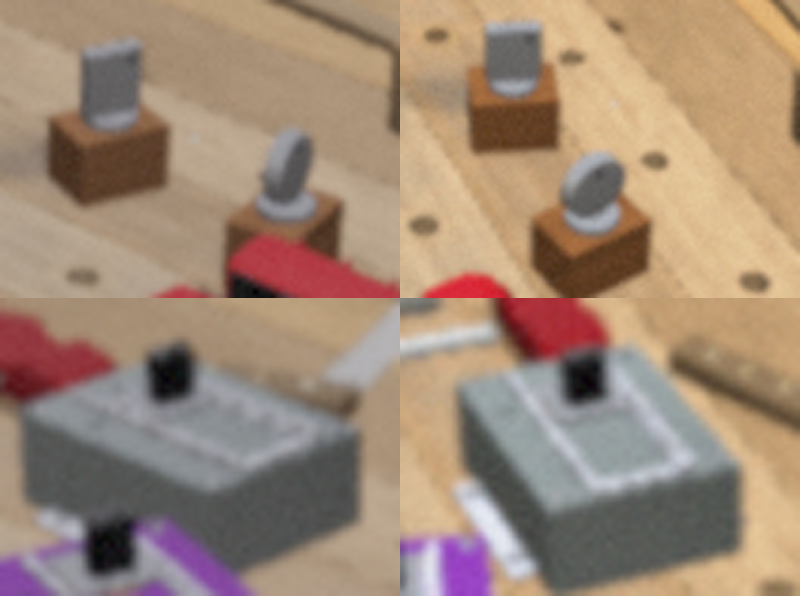

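View pics/a_wrist.png

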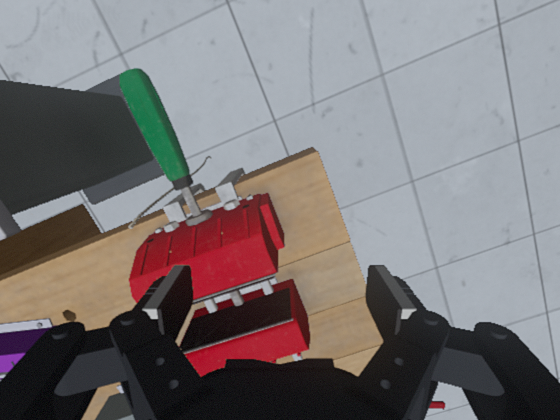

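The crop confirms it. The key nearer the lock boxes, at about (0.465, -0.11), has the square-cornered bow. The other is a disc. The grey box is at about (0.47, 0.17), with its grip at the far end, so it is shut. The wrist view shows only the vice. Next I move the wrist camera over the box.

Emit:
carry_out(series=[{"travel":[0.9,-1,0.2],"delta_rot":[0,0,0],"fingers":-1},{"travel":[0.9,-1,0.2],"delta_rot":[0,0,0],"fingers":-1},{"travel":[0.9,-1,0.2],"delta_rot":[0,0,0],"fingers":-1},{"travel":[0.9,-1,0.2],"delta_rot":[0,0,0],"fingers":-1},{"travel":[0.9,-1,0.2],"delta_rot":[0,0,0],"fingers":-1}])

```text
clock: 0.78
tcp_pos: [0.331, 0.4061, 0.2562]
orientation: [-0.0, 0.193, 0.981, -0.0]
wrist_force: [-0.3, 0.4, 0.7]
finger_gap: 0.0857
grip_force: 0.0
```

Emit:
carry_out(series=[{"travel":[0.9,-1,0.2],"delta_rot":[0,0,0],"fingers":-1},{"travel":[0.9,-1,0.2],"delta_rot":[0,0,0],"fingers":-1},{"travel":[0.9,-1,0.2],"delta_rot":[0,0,0],"fingers":-1},{"travel":[0.9,-1,0.2],"delta_rot":[0,0,0],"fingers":-1},{"travel":[0.9,-1,0.2],"delta_rot":[0,0,0],"fingers":-1}])

```text
clock: 1.4
tcp_pos: [0.4435, 0.2812, 0.2812]
orientation: [-0.0, 0.193, 0.981, -0.0]
wrist_force: [-0.2, 0.0, -0.2]
finger_gap: 0.0854
grip_force: 0.0
```

Emit:
carry_out(series=[{"travel":[0.9,-1,0.2],"delta_rot":[0,0,0],"fingers":-1},{"travel":[0.9,-1,0.2],"delta_rot":[0,0,0],"fingers":-1},{"travel":[0.9,-1,0.2],"delta_rot":[0,0,0],"fingers":-1},{"travel":[0.9,-1,0.2],"delta_rot":[0,0,0],"fingers":-1},{"travel":[0,0,0],"delta_rot":[0,0,0],"fingers":-1}])

```text
clock: 2.02
tcp_pos: [0.5344, 0.1805, 0.3009]
orientation: [-0.0, 0.195, 0.981, -0.0]
wrist_force: [-0.1, 0.6, -0.8]
finger_gap: 0.0857
grip_force: 0.0
```

```bash
python3 - <<'E'
from h import *
import pickle
c=cam('wrist'); pickle.dump(c,open('w1.pkl','wb')); save(c,'c.png'); print(c['s']['tcp_pos'],c['s']['orientation'],c['s']['qvel'])
E
```

```text
[0.53435749 0.1804657  0.30086902] [-4.70811680e-05  1.94741716e-01  9.80854552e-01 -1.00575976e-04] [ 0.04063295 -0.01718969 -0.0288145   0.00808114  0.01505972  0.01636954]
```

View pics/c.png

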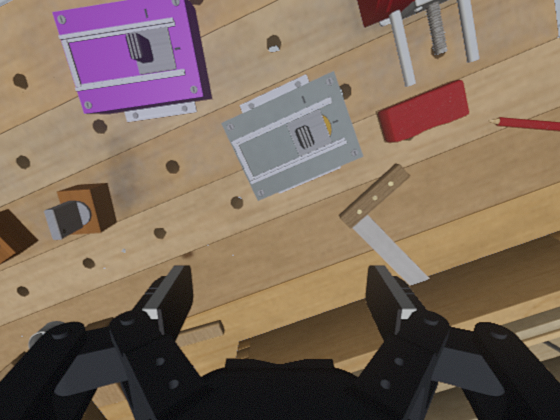

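The wrist view shows the grey box at about (292,137), with its shutter grip at (305,137), slightly open, and a bit of brass at (327,122). The purple box is upper left. Square key is at (72,218). Now I measure the box.

```bash
python3 - <<'E'
from h import *
c=load('w1.pkl'); I=c['color']; x0,y0,x1,y1=215,65,370,205
print(np.median(I[130:150,250:265].reshape(-1,3),axis=0))
hsv=cv2.cvtColor(I,cv2.COLOR_RGB2HSV)
m=((hsv[...,1]<45)).astype(np.uint8); 
mm=np.zeros_like(m); mm[y0:y1,x0:x1]=m[y0:y1,x0:x1]
# brighter white bracket excluded by opening large
g=((mm>0)&(hsv[...,2]<175)).astype(np.uint8)
g=cv2.morphologyEx(g,cv2.MORPH_CLOSE,np.ones((9,9))); g=cv2.morphologyEx(g,cv2.MORPH_OPEN,np.ones((15,15)))
cs,_=cv2.findContours(g,cv2.RETR_EXTERNAL,2); k=max(cs,key=cv2.contourArea)
W=np.array([onz(c,*p[0],.055)[:2] for p in k],np.float32)
r=cv2.minAreaRect(W*1000); print('box',r,cv2.boxPoints(cv2.minAreaRect(k)).round().tolist())
# dark grip
d=np.zeros_like(m); d[y0:y1,x0:x1]=hsv[y0:y1,x0:x1,2]<70
n,l,st,ce=cv2.connectedComponentsWithStats(d); 
for i in range(1,n):
  if st[i,4]>20: print('dark',st[i],ce[i],onz(c,*ce[i],.092).round(4))
b=np.zeros_like(m); b[y0:y1,x0:x1]=(hsv[y0:y1,x0:x1,1]>110)&(hsv[y0:y1,x0:x1,0]>15)&(hsv[y0:y1,x0:x1,0]<35)
print('brass',np.argwhere(b)[:, ::-1].mean(0),b.sum())
v=cv2.resize(I[y0:y1,x0:x1],None,fx=4,fy=4,interpolation=cv2.INTER_CUBIC)
kk=((k-[[x0,y0]])*4).astype(int); cv2.drawContours(v,[kk],-1,(255,0,0),1)
cv2.imwrite('pics/d.png',v[:,:,::-1])
E
```

```text
[127. 135. 138.]
box ((491.61614990234375, 215.68569946289062), (122.22021484375, 151.09841918945312), 0.9197815656661987) [[216.0, 112.0], [330.0, 64.0], [369.0, 156.0], [255.0, 204.0]]
dark [296 129   8  19  35] [298.94285714 138.22857143] [0.4937 0.2216 0.092 ]
brass [327.26229508 124.1147541 ] 61
```

View pics/d.png

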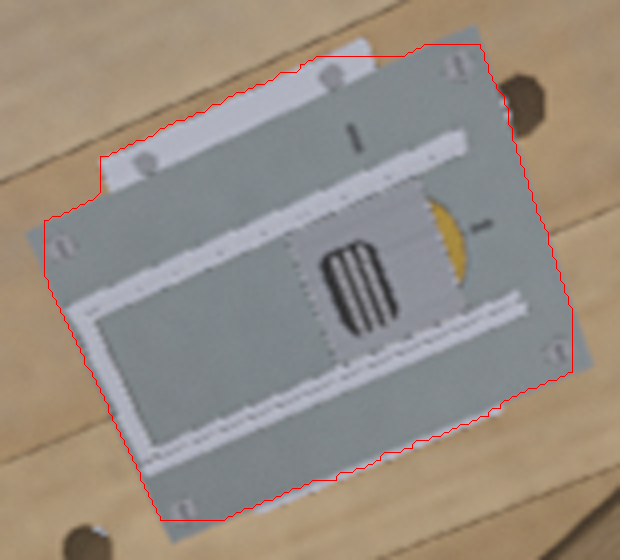

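The enlarged crop shows the box's top corners at crop (27,232), (475,28), (592,367) and (172,543). The striped grip top is centred near (360,288), and a sliver of brass shows beyond the plate at (452,240).

```bash
python3 - <<'E'
from h import *
c=load('w1.pkl')
P=lambda u,v,z: onz(c,(u+.5)/4-.5+215,(v+.5)/4-.5+65,z)
q=np.array([P(*p,.055)[:2] for p in [(27,232),(475,28),(592,367),(172,543)]]); print(q.round(4),'c',q.mean(0).round(4))
for i in range(4): e=q[(i+1)%4]-q[i]; print(np.linalg.norm(e).round(4),np.degrees(np.arctan2(e[1],e[0])).round(2))
print('grip',P(360,288,.092).round(4)); print('ticks',P(354,138,.055).round(4),P(482,227,.055).round(4),'brassfar',P(467,250,.055).round(4))
print('rails',[P(*p,.062).round(4).tolist() for p in [(68,312),(465,136),(148,470),(527,300)]])
print('key bow top',onz(c,68,219,.097).round(4))
E
```

```text
[[0.4423 0.1407]
 [0.4408 0.2886]
 [0.5493 0.2903]
 [0.5513 0.142 ]] c [0.4959 0.2154]
0.148 90.58
0.1085 0.89
0.1483 -89.22
0.109 -179.29
grip [0.4945 0.2282 0.092 ]
ticks [0.4556 0.2445 0.055 ] [0.495  0.2719 0.055 ] brassfar [0.4997 0.2653 0.055 ]
rails [[0.4691, 0.1433, 0.062], [0.4679, 0.2746, 0.062], [0.5243, 0.1459, 0.062], [0.5203, 0.2765, 0.062]]
key bow top [ 0.4748 -0.0742  0.097 ]
```

```bash
python3 - <<'E'
from h import *
for n in ['scene0','side0']:
  c=load(n+'.pkl')
  for nm,p in [('boxc',(.4959,.2154,.055)),('grip',(.4945,.2282,.092)),('corner',(.5513,.142,.055)),('key',(.4748,-.0742,.097))]: print(n,nm,np.round(proj(c,p),1))
print(env.get_state()['tcp_pos'],env.get_state()['orientation'])
E
```

```text
scene0 boxc [265.9 194.4]
scene0 grip [262.6 182.8]
scene0 corner [294.1 196. ]
scene0 key [328.6 212.3]
side0 boxc [257.  191.7]
side0 grip [254.9 180.2]
side0 corner [281.1 198.7]
side0 key [286.5 229.1]
[0.53332074 0.181372   0.30079474] [-4.91885934e-04  1.94125258e-01  9.80976626e-01 -2.86638890e-05]
```

Emit:
carry_out(series=[{"travel":[-0.3,0.38,-1],"delta_rot":[0,0,0.8],"fingers":-1},{"travel":[-0.3,0.38,-1],"delta_rot":[0,0,0.8],"fingers":-1},{"travel":[-0.3,0.38,-1],"delta_rot":[0,0,0.8],"fingers":-1},{"travel":[-0.3,0.38,-1],"delta_rot":[0,0,0.8],"fingers":-1},{"travel":[-0.3,0.38,-1],"delta_rot":[0,0,0.8],"fingers":-1}])

```text
clock: 2.7
tcp_pos: [0.494, 0.2308, 0.1754]
orientation: [-0.0, -0.008, 1.0, 0.0]
wrist_force: [0.7, 0.5, -0.6]
finger_gap: 0.0854
grip_force: 0.0
```

Emit:
carry_out(series=[{"travel":[0,0,0],"delta_rot":[0,0,0],"fingers":-1}])

```text
clock: 2.82
tcp_pos: [0.4925, 0.2303, 0.1744]
orientation: [-0.002, -0.006, 1.0, -0.001]
wrist_force: [0.3, 0.1, 0.1]
finger_gap: 0.085
grip_force: 0.0
```

```bash
cat > st.py <<'E'
from h import *
s=env.get_state(); w,x,y,z=s['orientation']
from scipy.spatial.transform import Rotation as R
m=R.from_quat([x,y,z,w]).as_matrix()
print('tcp',s['tcp_pos'].round(4),'closing deg',np.degrees(np.arctan2(m[1,1],m[0,1])).round(2)%180,'tilt',m[:2,2].round(4),'F',s['wrist_force'].round(1),'T',s['ft_torque'].round(2),'gap',round(s['finger_gap'],4),'grip',round(s['grip_force'],1),'q',s['joint_pos'].round(2),'t',s['clock'])
E
python3 st.py
```

```text
tcp [0.4925 0.2303 0.1744] closing deg 90.74 tilt [-0.0048 -0.0011] F [0.3 0.1 0.1] T [ 0.01 -0.04 -0.02] gap 0.085 grip 0.0 q [ 0.29  0.28 -0.14  1.16  0.    0.28] t 2.825
```

Emit:
carry_out(series=[{"travel":[0.1,-0.08,-1],"delta_rot":[0,0,0],"fingers":-1},{"travel":[0,0,-1],"delta_rot":[0,0,0],"fingers":-1},{"travel":[0,0,-1],"delta_rot":[0,0,0],"fingers":-1},{"travel":[0,0,-0.7],"delta_rot":[0,0,0],"fingers":-1},{"travel":[0,0,-0.6],"delta_rot":[0,0,0],"fingers":-1}])

```text
clock: 3.45
tcp_pos: [0.4986, 0.2279, 0.0692]
orientation: [0.001, -0.005, 1.0, 0.0]
wrist_force: [0.1, 0.4, -0.2]
finger_gap: 0.0854
grip_force: 0.0
```

Emit:
carry_out(series=[{"travel":[0,0,0],"delta_rot":[0,0,0],"fingers":1},{"travel":[0,0,0],"delta_rot":[0,0,0],"fingers":1},{"travel":[0,0,0],"delta_rot":[0,0,0],"fingers":1},{"travel":[0,0,0],"delta_rot":[0,0,0],"fingers":1},{"travel":[0,0,0],"delta_rot":[0,0,0],"fingers":1}], squeeze=40)

```text
clock: 4.08
tcp_pos: [0.4985, 0.2278, 0.0697]
orientation: [0.001, -0.006, 1.0, 0.0]
wrist_force: [-0.1, 0.2, 5.2]
finger_gap: 0.0153
grip_force: 41.0
```

```bash
python3 st.py
```

```text
tcp [0.4985 0.2278 0.0697] closing deg 90.65 tilt [0.0014 0.0006] F [-0.1  0.2  5.2] T [0.07 0.08 0.07] gap 0.0153 grip 41.0 q [ 0.28  0.36 -0.3   0.91  0.    0.27] t 4.075
```

Emit:
carry_out(series=[{"travel":[0,-0.3,0.04],"delta_rot":[0,0,0],"fingers":1},{"travel":[0,-0.4,0],"delta_rot":[0,0,0],"fingers":1},{"travel":[0,-0.4,0],"delta_rot":[0,0,0],"fingers":1},{"travel":[0,-0.4,0],"delta_rot":[0,0,0],"fingers":1}])

```text
clock: 4.58
tcp_pos: [0.4991, 0.1893, 0.0697]
orientation: [0.001, -0.005, 1.0, 0.0]
wrist_force: [5.7, 2.2, -4.7]
finger_gap: 0.015
grip_force: 39.7
```

Emit:
carry_out(series=[{"travel":[0,-0.1,0],"delta_rot":[0,0,0],"fingers":1},{"travel":[0,-0.1,0],"delta_rot":[0,0,0],"fingers":1}])

```text
clock: 4.82
tcp_pos: [0.4991, 0.1842, 0.0697]
orientation: [0.001, -0.005, 1.0, 0.0]
wrist_force: [5.9, 1.4, -4.8]
finger_gap: 0.015
grip_force: 39.7
```

Emit:
carry_out(series=[{"travel":[0,-0.1,0],"delta_rot":[0,0,0],"fingers":1},{"travel":[0,0,0],"delta_rot":[0,0,0],"fingers":1}])

```text
clock: 5.08
tcp_pos: [0.4992, 0.1816, 0.0697]
orientation: [0.001, -0.005, 1.0, -0.0]
wrist_force: [5.6, 0.4, -5.3]
finger_gap: 0.015
grip_force: 39.7
```

Not at the stop yet; I keep going in small steps.

Emit:
carry_out(series=[{"travel":[0,-0.1,0],"delta_rot":[0,0,0],"fingers":1},{"travel":[0,-0.1,0],"delta_rot":[0,0,0],"fingers":1}])

```text
clock: 5.32
tcp_pos: [0.4993, 0.1777, 0.0697]
orientation: [0.001, -0.005, 1.0, 0.001]
wrist_force: [5.6, 7.9, -7.0]
finger_gap: 0.0153
grip_force: 39.6
```

Emit:
carry_out(series=[{"travel":[0,-0.08,0],"delta_rot":[0,0,0],"fingers":1},{"travel":[0,0,0],"delta_rot":[0,0,0],"fingers":1}])

```text
clock: 5.58
tcp_pos: [0.4993, 0.1776, 0.0697]
orientation: [0.001, -0.006, 1.0, 0.003]
wrist_force: [6.0, 11.4, -8.4]
finger_gap: 0.0152
grip_force: 39.6
```

Emit:
carry_out(series=[{"travel":[0,0,0],"delta_rot":[0,0,0],"fingers":-1},{"travel":[0,0,0],"delta_rot":[0,0,0],"fingers":-1},{"travel":[0,0,0],"delta_rot":[0,0,0],"fingers":-1},{"travel":[0,0,0.4],"delta_rot":[0,0,0],"fingers":-1},{"travel":[0,0,1],"delta_rot":[0,0,0],"fingers":-1}])

```text
clock: 6.2
tcp_pos: [0.4969, 0.1752, 0.1047]
orientation: [-0.001, -0.005, 1.0, -0.0]
wrist_force: [-0.0, 0.2, -0.7]
finger_gap: 0.0853
grip_force: 0.0
```

Emit:
carry_out(series=[{"travel":[0.4,0.5,1],"delta_rot":[0,0,0],"fingers":-1},{"travel":[0.4,0.5,1],"delta_rot":[0,0,0],"fingers":-1},{"travel":[0.4,0.5,1],"delta_rot":[0,0,0],"fingers":-1},{"travel":[0.4,0.5,1],"delta_rot":[0,0,0],"fingers":-1},{"travel":[0.4,0.5,0],"delta_rot":[0,0,0],"fingers":-1}])

```text
clock: 6.82
tcp_pos: [0.5496, 0.2388, 0.2083]
orientation: [0.002, -0.006, 1.0, 0.001]
wrist_force: [-0.4, -1.0, -0.5]
finger_gap: 0.0851
grip_force: 0.0
```

Emit:
carry_out(series=[{"travel":[0,0,0],"delta_rot":[0,0,0],"fingers":-1},{"travel":[0,0,0],"delta_rot":[0,0,0],"fingers":-1}])

```text
clock: 7.08
tcp_pos: [0.5473, 0.2377, 0.2046]
orientation: [-0.001, -0.006, 1.0, -0.0]
wrist_force: [0.7, -0.2, -0.5]
finger_gap: 0.0857
grip_force: 0.0
```

```bash
python3 st.py; python3 - <<'E'
from h import *
import pickle
c=cam('wrist'); pickle.dump(c,open('w2.pkl','wb'))
u,v=proj(c,(.495,.235,.055)); print(u,v)
x0,y0=int(u)-70,max(0,int(v)-50); I=c['color'][y0:y0+110,x0:x0+140]; print(x0,y0)
cv2.imwrite('pics/e.png',cv2.resize(I,None,fx=5,fy=5,interpolation=cv2.INTER_CUBIC)[:,:,::-1])
E
```

```text
tcp [0.5473 0.2377 0.2046] closing deg 90.64 tilt [-0.0012 -0.0004] F [ 0.7 -0.2 -0.5] T [-0.01  0.01  0.03] gap 0.0857 grip 0.0 q [ 0.28  0.36  0.05  1.26 -0.    0.26] t 7.075
277.5599578724191 143.7897993083385
207 93
```

View pics/e.png

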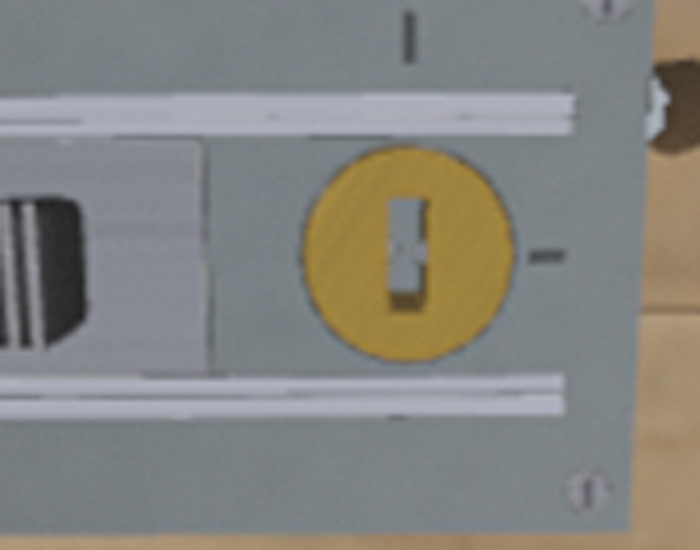

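The crop shows the shutter open and the brass plug with its slot uncovered, slot centre at crop (407,255) and slot running along the box's x. Now I fit the plug and move on to look at the key.

```bash
cat > brass.py <<'E'
from h import *
def brass(c,z=.055):
    h=cv2.cvtColor(c['color'],cv2.COLOR_RGB2HSV); u,v=proj(c,(.495,.242,z))
    m=((h[...,1]>110)&(h[...,0]>17)&(h[...,0]<35)&(h[...,2]>90)).astype(np.uint8)
    k=np.zeros_like(m); cv2.circle(k,(int(u),int(v)),60,1,-1); m=cv2.morphologyEx(m&k,cv2.MORPH_OPEN,np.ones((3,3)))
    cs,hi=cv2.findContours(m,cv2.RETR_CCOMP,2); i=max(range(len(cs)),key=lambda i:cv2.contourArea(cs[i]))
    W=np.array([onz(c,*p[0],z)[:2]*1000 for p in cv2.convexHull(cs[i])],np.float32)
    print('plug mm',cv2.fitEllipse(W))
    j=[a for a in range(len(cs)) if hi[0][a][3]==i]
    if j:
        b=max(j,key=lambda a:cv2.contourArea(cs[a])); S=np.array([onz(c,*p[0],z)[:2]*1000 for p in cs[b]],np.float32); print('slot',cv2.minAreaRect(S))
if __name__=='__main__':
    c=load('w2.pkl'); brass(c)
    for p in [(388,198),(428,198),(425,311),(388,311)]: print(onz(c,(p[0]+.5)/5-.5+207,(p[1]+.5)/5-.5+93,.055).round(4))
E
python3 brass.py
```

```text
plug mm ((494.9358825683594, 245.021240234375), (39.356544494628906, 39.56834411621094), 123.6780776977539)
slot ((494.28466796875, 244.9600067138672), (22.399906158447266, 9.555428504943848), 0.8439035415649414)
[0.4842 0.2412 0.055 ]
[0.4842 0.2487 0.055 ]
[0.5053 0.2486 0.055 ]
[0.5053 0.2415 0.055 ]
```

Emit:
carry_out(series=[{"travel":[0,-1,0.4],"delta_rot":[0,0,0],"fingers":-1},{"travel":[0,-1,0.4],"delta_rot":[0,0,0],"fingers":-1},{"travel":[0,-1,0.4],"delta_rot":[0,0,0],"fingers":-1},{"travel":[0,-1,0.4],"delta_rot":[0,0,0],"fingers":-1},{"travel":[0,-1,0.4],"delta_rot":[0,0,0],"fingers":-1}])

```text
clock: 7.75
tcp_pos: [0.5472, 0.1118, 0.255]
orientation: [-0.0, -0.005, 1.0, -0.0]
wrist_force: [0.1, -0.1, 0.4]
finger_gap: 0.0855
grip_force: 0.0
```

Emit:
carry_out(series=[{"travel":[0,-1,0.4],"delta_rot":[0,0,0],"fingers":-1},{"travel":[0,-1,0.4],"delta_rot":[0,0,0],"fingers":-1},{"travel":[0,-1,0.2],"delta_rot":[0,0,0],"fingers":-1},{"travel":[0,-1,0.2],"delta_rot":[0,0,0],"fingers":-1},{"travel":[0,-1,0],"delta_rot":[0,0,0],"fingers":-1}])

```text
clock: 8.38
tcp_pos: [0.5473, -0.013, 0.2851]
orientation: [0.0, -0.005, 1.0, -0.0]
wrist_force: [0.2, 0.8, 0.3]
finger_gap: 0.0855
grip_force: 0.0
```

Emit:
carry_out(series=[{"travel":[0,-1,0],"delta_rot":[0,0,0],"fingers":-1},{"travel":[0,-1,0],"delta_rot":[0,0,0],"fingers":-1},{"travel":[0,-0.5,0],"delta_rot":[0,0,0],"fingers":-1},{"travel":[0,0,0],"delta_rot":[0,0,0],"fingers":-1},{"travel":[0,0,0],"delta_rot":[0,0,0],"fingers":-1}])

```text
clock: 9.0
tcp_pos: [0.5478, -0.0738, 0.2848]
orientation: [-0.0, -0.006, 1.0, 0.0]
wrist_force: [0.2, -0.1, 0.1]
finger_gap: 0.0854
grip_force: 0.0
```

```bash
python3 st.py; python3 - <<'E'
from h import *
import pickle
c=cam('wrist'); pickle.dump(c,open('w3.pkl','wb'))
I=c['color'][0:300,130:430]; cv2.imwrite('pics/f.png',cv2.resize(I,None,fx=2,fy=2,interpolation=cv2.INTER_CUBIC)[:,:,::-1])
E
```

```text
tcp [ 0.5478 -0.0738  0.2848] closing deg 90.66 tilt [-0.0002  0.0005] F [ 0.2 -0.1  0.1] T [ 0.04  0.01 -0.01] gap 0.0854 grip 0.0 q [-0.28  0.26  0.11  1.42  0.   -0.29] t 9.0
```

View pics/f.png

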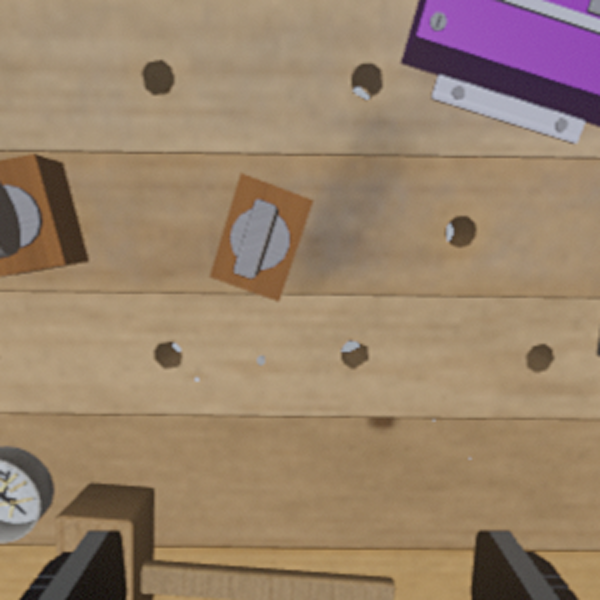

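The crop shows the square key's holder with top corners at (241,174), (313,201), (279,299) and (211,275). The bow is seen from above at about (262,238). The round key is at the left edge and the purple box at upper right.

```bash
python3 - <<'E'
from h import *
c=load('w3.pkl'); h=cv2.cvtColor(c['color'],cv2.COLOR_RGB2HSV)
P=lambda u,v,z: onz(c,(u+.5)/2-.5+130,(v+.5)/2-.5,z)
q=np.array([P(*p,.045)[:2] for p in [(241,174),(313,201),(279,299),(211,275)]]); print('c',q.mean(0).round(4))
for i in range(4): e=q[(i+1)%4]-q[i]; print(np.linalg.norm(e).round(4),np.degrees(np.arctan2(e[1],e[0])).round(2)%180)
w=np.zeros(h.shape[:2],np.uint8); w[80:157,230:292]=1
g=((h[...,1]<50)&(w>0)).astype(np.uint8)
d=((h[...,1]>150)|(g>0))&(w>0); cs,_=cv2.findContours(d.astype(np.uint8),0,2); k=max(cs,key=cv2.contourArea)
print('holder',cv2.minAreaRect(np.array([onz(c,*p[0],.045)[:2]*1000 for p in k],np.float32)))
# collar: grey area circle at z .051 
cs,_=cv2.findContours(g,0,2); k=max(cs,key=cv2.contourArea)
K=np.array([onz(c,*p[0],.051)[:2]*1000 for p in k],np.float32); print('grey',cv2.minAreaRect(K),cv2.fitEllipse(K))
I=c['color'][80:157,225:297]; v=cv2.resize(I,None,fx=8,fy=8,interpolation=cv2.INTER_CUBIC); cv2.imwrite('pics/g.png',v[:600,:,::-1])
E
```

```text
c [ 0.4737 -0.098 ]
0.0453 71.3
0.0615 160.72
0.0446 71.41
0.0616 161.38
holder ((473.8325500488281, -97.49118041992188), (37.979698181152344, 50.40080642700195), 88.6810302734375)
grey ((475.0602111816406, -101.31710815429688), (36.457340240478516, 41.538368225097656), 33.74521255493164) ((474.5356750488281, -98.93617248535156), (33.38192367553711, 42.8850212097168), 65.9483413696289)
```

View pics/g.png

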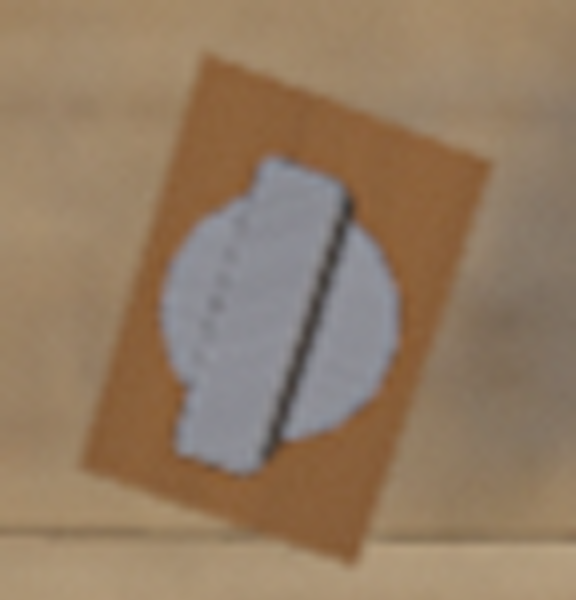

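The enlarged crop shows the bow's top face with corners (265,158), (345,188), (258,470), (178,448), and the collar spanning x 160 to 400. The holder's y axis is at 71.3° and its x axis at -18.8°.

```bash
python3 - <<'E'
from h import *
c=load('w3.pkl')
P=lambda u,v,z: onz(c,(u+.5)/8-.5+225,(v+.5)/8-.5+80,z)
q=np.array([P(*p,.097)[:2] for p in [(265,158),(345,188),(258,470),(178,448)]]); print('bow c',q.mean(0).round(4))
for i in range(4): e=q[(i+1)%4]-q[i]; print(np.linalg.norm(e).round(4),np.degrees(np.arctan2(e[1],e[0])).round(2)%180)
print('collar',P(280,318,.051).round(4),np.linalg.norm(P(160,318,.051)-P(400,318,.051)))
q=np.array([P(*p,.045)[:2] for p in [(205,55),(494,162),(355,562),(82,467)]]); print('holder',q.mean(0).round(4),[np.degrees(np.arctan2(*(q[b]-q[a])[::-1]))%180 for a,b in [(0,1),(1,2),(3,2),(0,3)]])
E
```

```text
bow c [ 0.4738 -0.0981]
0.0109 71.13
0.0376 161.9
0.011 75.55
0.0385 161.79
collar [ 0.474  -0.0984  0.051 ] 0.036033803266690194
holder [ 0.4739 -0.0982] [np.float64(71.53237990304879), np.float64(160.6806863794772), np.float64(71.6509641265489), np.float64(161.29091814250907)]
```

Emit:
carry_out(series=[{"travel":[-0.6,-0.2,-1],"delta_rot":[0,0,-0.68],"fingers":-1},{"travel":[-0.6,-0.2,-1],"delta_rot":[0,0,-0.68],"fingers":-1},{"travel":[-0.6,-0.2,-1],"delta_rot":[0,0,-0.68],"fingers":-1},{"travel":[-0.6,-0.2,-1],"delta_rot":[0,0,-0.68],"fingers":-1},{"travel":[-0.6,-0.2,-1],"delta_rot":[0,0,-0.68],"fingers":-1}])

```text
clock: 9.68
tcp_pos: [0.4726, -0.0986, 0.1592]
orientation: [0.0, 0.164, 0.986, 0.0]
wrist_force: [0.4, 0.1, -0.1]
finger_gap: 0.0853
grip_force: 0.0
```

Emit:
carry_out(series=[{"travel":[0,0,0],"delta_rot":[0,0,0],"fingers":-1},{"travel":[0,0,0],"delta_rot":[0,0,0],"fingers":-1}])

```text
clock: 9.93
tcp_pos: [0.4742, -0.0992, 0.1609]
orientation: [0.001, 0.163, 0.987, -0.0]
wrist_force: [-0.1, 0.7, -0.4]
finger_gap: 0.0856
grip_force: 0.0
```

```bash
python3 st.py; python3 - <<'E'
from h import *
import pickle
c=cam('wrist'); pickle.dump(c,open('w4.pkl','wb')); print(proj(c,(.4738,-.0982,.097)))
h=cv2.cvtColor(c['color'],cv2.COLOR_RGB2HSV)
E
```

```text
tcp [ 0.4742 -0.0992  0.1609] closing deg 71.26 tilt [ 0.0019 -0.0004] F [-0.1  0.7 -0.4] T [ 0.04  0.05 -0.02] gap 0.0856 grip 0.0 q [-0.37  0.17 -0.31  1.08  0.   -0.05] t 9.925
(np.float64(280.8802406232039), np.float64(225.0433224175206))
```

Emit:
carry_out(series=[{"travel":[0,0.03,-1],"delta_rot":[0,0,0],"fingers":-1},{"travel":[0,0,-1],"delta_rot":[0,0,0],"fingers":-1},{"travel":[0,0,-1],"delta_rot":[0,0,0],"fingers":-1},{"travel":[0,0,-0.7],"delta_rot":[0,0,0],"fingers":-1},{"travel":[0,0,-0.42],"delta_rot":[0,0,0],"fingers":-1}])

```text
clock: 10.6
tcp_pos: [0.4741, -0.0986, 0.0569]
orientation: [0.001, 0.163, 0.987, -0.0]
wrist_force: [-0.1, 0.3, 0.1]
finger_gap: 0.0853
grip_force: 0.0
```

```bash
python3 st.py
```

```text
tcp [ 0.4741 -0.0986  0.0569] closing deg 71.22 tilt [ 0.0011 -0.0002] F [-0.1  0.3  0.1] T [ 0.02  0.01 -0.  ] gap 0.0853 grip 0.0 q [-0.37  0.27 -0.47  0.83  0.   -0.04] t 10.6
```

Emit:
carry_out(series=[{"travel":[0,0,0],"delta_rot":[0,0,0],"fingers":1},{"travel":[0,0,0],"delta_rot":[0,0,0],"fingers":1},{"travel":[0,0,0],"delta_rot":[0,0,0],"fingers":1},{"travel":[0,0,0],"delta_rot":[0,0,0],"fingers":1},{"travel":[0,0,0],"delta_rot":[0,0,0],"fingers":1}], squeeze=80)

```text
clock: 11.22
tcp_pos: [0.4736, -0.0989, 0.0575]
orientation: [0.001, 0.164, 0.987, -0.0]
wrist_force: [-0.0, 0.3, 3.6]
finger_gap: 0.0111
grip_force: 78.1
```

```bash
python3 st.py
```

```text
tcp [ 0.4736 -0.0989  0.0575] closing deg 71.16 tilt [ 0.0014 -0.0005] F [-0.   0.3  3.6] T [-0.02  0.16 -0.02] gap 0.0111 grip 78.1 q [-0.37  0.27 -0.47  0.83  0.   -0.04] t 11.225
```

Emit:
carry_out(series=[{"travel":[0,0,0.5],"delta_rot":[0,0,0],"fingers":1},{"travel":[0,0,0.8],"delta_rot":[0,0,0],"fingers":1},{"travel":[0,0,1],"delta_rot":[0,0,0],"fingers":1},{"travel":[0,0,1],"delta_rot":[0,0,0],"fingers":1},{"travel":[0,0,1],"delta_rot":[0,0,0],"fingers":1}])

```text
clock: 11.85
tcp_pos: [0.4726, -0.0985, 0.1657]
orientation: [-0.0, 0.164, 0.987, 0.0]
wrist_force: [-0.7, -1.6, 0.2]
finger_gap: 0.0116
grip_force: 77.8
```

Emit:
carry_out(series=[{"travel":[0,0,0.6],"delta_rot":[0,0,0],"fingers":1},{"travel":[0.1,1,0.2],"delta_rot":[0,0,0.4],"fingers":1},{"travel":[0.1,1,0],"delta_rot":[0,0,0.4],"fingers":1},{"travel":[0.1,1,0],"delta_rot":[0,0,0.4],"fingers":1},{"travel":[0.1,1,0],"delta_rot":[0,0,0.4],"fingers":1}])

```text
clock: 12.48
tcp_pos: [0.4826, 0.0022, 0.1843]
orientation: [-0.0, 0.084, 0.996, 0.0]
wrist_force: [0.3, -0.4, -1.4]
finger_gap: 0.0109
grip_force: 77.9
```

Emit:
carry_out(series=[{"travel":[0.1,1,0],"delta_rot":[0,0,0.4],"fingers":1},{"travel":[0.1,1,0],"delta_rot":[0,0,0.4],"fingers":1},{"travel":[0.1,1,0],"delta_rot":[0,0,0.4],"fingers":1},{"travel":[0.1,1,0],"delta_rot":[0,0,0.4],"fingers":1},{"travel":[0,1,0],"delta_rot":[0,0,0.2],"fingers":1}])

```text
clock: 13.1
tcp_pos: [0.4927, 0.1271, 0.1842]
orientation: [-0.0, -0.006, 1.0, 0.0]
wrist_force: [0.4, -0.2, -1.1]
finger_gap: 0.0114
grip_force: 77.9
```

Emit:
carry_out(series=[{"travel":[0,1,0],"delta_rot":[0,0,0],"fingers":1},{"travel":[0,1,0],"delta_rot":[0,0,0],"fingers":1},{"travel":[0,1,0],"delta_rot":[0,0,0],"fingers":1},{"travel":[0,1,0],"delta_rot":[0,0,0],"fingers":1},{"travel":[0,0.75,0],"delta_rot":[0,0,0],"fingers":1}])

```text
clock: 13.72
tcp_pos: [0.4926, 0.246, 0.1841]
orientation: [-0.0, -0.006, 1.0, -0.0]
wrist_force: [-0.0, -0.0, -0.8]
finger_gap: 0.0108
grip_force: 77.9
```

Emit:
carry_out(series=[{"travel":[0,0,0],"delta_rot":[0,0,0],"fingers":1},{"travel":[0,0,0],"delta_rot":[0,0,0],"fingers":1}])

```text
clock: 13.98
tcp_pos: [0.4928, 0.2447, 0.1842]
orientation: [-0.0, -0.006, 1.0, -0.0]
wrist_force: [-1.3, -0.5, -1.3]
finger_gap: 0.011
grip_force: 78.0
```

```bash
python3 st.py; python3 - <<'E'
from h import *
import pickle
from brass import brass
c=cam('wrist'); pickle.dump(c,open('w5.pkl','wb')); 
s=c['s']
for p in [(0,0,0),(0,0,-.0465)]: print(np.round(proj(c,s['tcp_pos']+p),1))
print(np.round(proj(c,(.495,.245,.055)),1))
I=c['color'][80:380,130:430]; cv2.imwrite('pics/i.png',cv2.resize(I,None,fx=2,fy=2,interpolation=cv2.INTER_CUBIC)[:,:,::-1])
brass(c)
E
```

```text
tcp [0.4928 0.2447 0.1842] closing deg 90.64 tilt [-0.0005 -0.0004] F [-1.3 -0.5 -1.3] T [-0.   -0.04 -0.05] gap 0.011 grip 78.0 q [ 0.32  0.28 -0.11  1.18 -0.    0.3 ] t 13.975
[280.7 268.4]
[280.3 235.3]
[280.1 204.5]
plug mm ((494.4362487792969, 245.01336669921875), (39.38280487060547, 39.678287506103516), 73.29161834716797)
slot ((489.2283020019531, 244.87828063964844), (12.607046127319336, 9.413164138793945), 0.5951391458511353)
```

View pics/i.png

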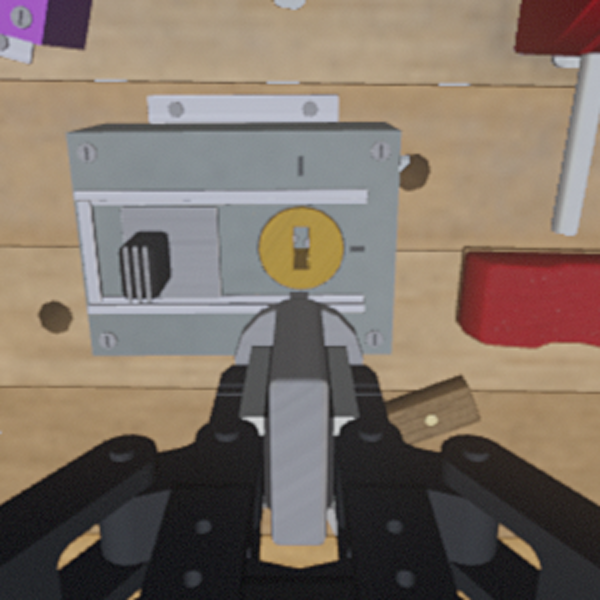

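The wrist view shows the key held upright over the plug. The slot, at column 301, lines up with the collar centre at column 300. I shift x by 2 mm and descend to just above the mouth.

Emit:
carry_out(series=[{"travel":[0.08,0,-0.8],"delta_rot":[0,0,0],"fingers":1},{"travel":[0,0,-0.8],"delta_rot":[0,0,0],"fingers":1},{"travel":[0,0,-0.8],"delta_rot":[0,0,0],"fingers":1},{"travel":[0,0,-0.7],"delta_rot":[0,0,0],"fingers":1},{"travel":[0,0,0],"delta_rot":[0,0,0],"fingers":1}])

```text
clock: 14.65
tcp_pos: [0.4939, 0.2439, 0.1056]
orientation: [-0.001, -0.005, 1.0, -0.001]
wrist_force: [-0.2, -0.0, -0.0]
finger_gap: 0.011
grip_force: 78.0
```

```bash
python3 st.py
```

```text
tcp [0.4939 0.2439 0.1056] closing deg 90.57 tilt [-0.003 -0.001] F [-0.2 -0.  -0. ] T [0.   0.06 0.01] gap 0.011 grip 78.0 q [ 0.31  0.34 -0.24  1.   -0.    0.3 ] t 14.65
```

Emit:
carry_out(series=[{"travel":[0.04,0.04,-0.1],"delta_rot":[0,0,0],"fingers":1},{"travel":[0,0,-0.12],"delta_rot":[0,0,0],"fingers":1},{"travel":[0,0,-0.12],"delta_rot":[0,0,0],"fingers":1},{"travel":[0,0,-0.12],"delta_rot":[0,0,0],"fingers":1}])

```text
clock: 15.15
tcp_pos: [0.4961, 0.2462, 0.0954]
orientation: [0.0, -0.006, 1.0, 0.0]
wrist_force: [0.3, 1.5, -0.6]
finger_gap: 0.0109
grip_force: 78.0
```

```bash
python3 st.py
```

```text
tcp [0.4961 0.2462 0.0954] closing deg 90.65 tilt [0.0004 0.0002] F [ 0.3  1.5 -0.6] T [ 0.   -0.04  0.02] gap 0.0109 grip 78.0 q [ 0.32  0.35 -0.25  0.97  0.    0.3 ] t 15.15
```

Emit:
carry_out(series=[{"travel":[-0.02,-0.02,-0.1],"delta_rot":[0,0,0],"fingers":1},{"travel":[0,0,-0.1],"delta_rot":[0,0,0],"fingers":1}])

```text
clock: 15.4
tcp_pos: [0.4954, 0.2456, 0.0901]
orientation: [-0.0, -0.006, 1.0, 0.0]
wrist_force: [-0.1, 0.7, -1.5]
finger_gap: 0.0113
grip_force: 78.0
```

Emit:
carry_out(series=[{"travel":[0,0,-0.1],"delta_rot":[0,0,0],"fingers":1},{"travel":[0,0,-0.1],"delta_rot":[0,0,0],"fingers":1}])

```text
clock: 15.65
tcp_pos: [0.4956, 0.2454, 0.0852]
orientation: [0.0, -0.006, 1.0, -0.0]
wrist_force: [-0.4, -1.0, 0.8]
finger_gap: 0.0108
grip_force: 78.2
```

```bash
python3 st.py
```

```text
tcp [0.4956 0.2454 0.0852] closing deg 90.64 tilt [ 0.0002 -0.0004] F [-0.4 -1.   0.8] T [-0.32  0.03  0.05] gap 0.0108 grip 78.2 q [ 0.31  0.36 -0.26  0.95 -0.    0.3 ] t 15.65
```

Side forces are near zero and the blade is well into the slot. I continue down.

Emit:
carry_out(series=[{"travel":[0,0,-0.1],"delta_rot":[0,0,0],"fingers":1},{"travel":[0,0,-0.1],"delta_rot":[0,0,0],"fingers":1}])

```text
clock: 15.9
tcp_pos: [0.4957, 0.2452, 0.0807]
orientation: [0.0, -0.005, 1.0, -0.0]
wrist_force: [-2.3, -2.9, 6.2]
finger_gap: 0.0109
grip_force: 79.1
```

Emit:
carry_out(series=[{"travel":[0,0,-0.1],"delta_rot":[0,0,0],"fingers":1},{"travel":[0,0,-0.1],"delta_rot":[0,0,0],"fingers":1}])

```text
clock: 16.15
tcp_pos: [0.4957, 0.2457, 0.0763]
orientation: [0.0, -0.006, 1.0, 0.0]
wrist_force: [-2.7, -1.2, 6.4]
finger_gap: 0.011
grip_force: 78.9
```

```bash
python3 st.py
```

```text
tcp [0.4957 0.2457 0.0763] closing deg 90.64 tilt [0.0008 0.0005] F [-2.7 -1.2  6.4] T [-0.26  0.67 -0.05] gap 0.011 grip 78.9 q [ 0.31  0.37 -0.28  0.93  0.    0.3 ] t 16.15
```

Emit:
carry_out(series=[{"travel":[-0.02,0,-0.1],"delta_rot":[0,0,0],"fingers":1},{"travel":[0,0,-0.1],"delta_rot":[0,0,0],"fingers":1}])

```text
clock: 16.4
tcp_pos: [0.4956, 0.246, 0.0716]
orientation: [0.001, -0.006, 1.0, 0.001]
wrist_force: [-3.0, -0.7, 9.2]
finger_gap: 0.0113
grip_force: 79.3
```

Emit:
carry_out(series=[{"travel":[0,0,-0.08],"delta_rot":[0,0,0],"fingers":1},{"travel":[0,0,-0.06],"delta_rot":[0,0,0],"fingers":1}])

```text
clock: 16.65
tcp_pos: [0.4955, 0.2461, 0.0677]
orientation: [0.001, -0.006, 1.0, 0.001]
wrist_force: [-0.2, -1.2, 2.6]
finger_gap: 0.011
grip_force: 78.3
```

```bash
python3 st.py
```

```text
tcp [0.4955 0.2461 0.0677] closing deg 90.65 tilt [0.0013 0.0013] F [-0.2 -1.2  2.6] T [0.05 0.11 0.01] gap 0.011 grip 78.3 q [ 0.32  0.37 -0.29  0.91  0.    0.3 ] t 16.65
```

Emit:
carry_out(series=[{"travel":[0,0,-0.05],"delta_rot":[0,0,0],"fingers":1},{"travel":[0,0,0],"delta_rot":[0,0,0],"fingers":1}])

```text
clock: 16.9
tcp_pos: [0.4956, 0.2461, 0.0674]
orientation: [0.001, -0.006, 1.0, 0.001]
wrist_force: [-3.9, -1.5, 12.5]
finger_gap: 0.0112
grip_force: 80.1
```

Emit:
carry_out(series=[{"travel":[0,0,-0.04],"delta_rot":[0,0,0],"fingers":1},{"travel":[0,0,0],"delta_rot":[0,0,0],"fingers":1}])

```text
clock: 17.15
tcp_pos: [0.4956, 0.2461, 0.0674]
orientation: [0.001, -0.006, 1.0, 0.001]
wrist_force: [-5.9, -2.4, 19.5]
finger_gap: 0.0111
grip_force: 81.2
```

```bash
python3 st.py
```

```text
tcp [0.4956 0.2461 0.0674] closing deg 90.65 tilt [0.0026 0.0014] F [-5.9 -2.4 19.5] T [-0.46  1.27 -0.04] gap 0.0111 grip 81.2 q [ 0.32  0.37 -0.29  0.91  0.    0.3 ] t 17.15
```

The key is seated: TCP z is 0.0674 as predicted, and the contact force is rising with no motion. I ease off slightly and turn clockwise.

Emit:
carry_out(series=[{"travel":[-0.02,0,0.04],"delta_rot":[0,0,-0.5],"fingers":1},{"travel":[0,0,0],"delta_rot":[0,0,-0.8],"fingers":1},{"travel":[0,0,0],"delta_rot":[0,0,-0.8],"fingers":1},{"travel":[0,0,0],"delta_rot":[0,0,-0.8],"fingers":1},{"travel":[0,0,0],"delta_rot":[0,0,-0.8],"fingers":1}])

```text
clock: 17.77
tcp_pos: [0.4956, 0.2458, 0.0674]
orientation: [0.001, 0.18, 0.984, 0.001]
wrist_force: [-2.4, -2.2, 12.4]
finger_gap: 0.0106
grip_force: 79.8
```

```bash
python3 st.py
```

```text
tcp [0.4956 0.2458 0.0674] closing deg 69.29 tilt [0.003  0.0006] F [-2.4 -2.2 12.4] T [-0.62  0.54  0.12] gap 0.0106 grip 79.8 q [ 0.32  0.37 -0.29  0.91 -0.    0.68] t 17.775
```

Emit:
carry_out(series=[{"travel":[0,0,0],"delta_rot":[0,0,-0.8],"fingers":1},{"travel":[0,0,0],"delta_rot":[0,0,-0.8],"fingers":1},{"travel":[0,0,0],"delta_rot":[0,0,-0.8],"fingers":1},{"travel":[0,0,0],"delta_rot":[0,0,-0.8],"fingers":1},{"travel":[0,0,0],"delta_rot":[0,0,-0.8],"fingers":1}])

```text
clock: 18.4
tcp_pos: [0.4955, 0.2454, 0.0674]
orientation: [0.001, 0.372, 0.928, 0.0]
wrist_force: [-2.9, -4.3, 12.6]
finger_gap: 0.0111
grip_force: 79.9
```

```bash
python3 st.py
```

```text
tcp [0.4955 0.2454 0.0674] closing deg 46.37 tilt [ 0.0029 -0.0001] F [-2.9 -4.3 12.6] T [-0.82  0.62  0.13] gap 0.0111 grip 79.9 q [ 0.32  0.37 -0.29  0.91 -0.    1.08] t 18.4
```

Emit:
carry_out(series=[{"travel":[0,0,0],"delta_rot":[0,0,-0.8],"fingers":1},{"travel":[0,0,0],"delta_rot":[0,0,-0.8],"fingers":1},{"travel":[0,0,0],"delta_rot":[0,0,-0.8],"fingers":1},{"travel":[0,0,0],"delta_rot":[0,0,-0.8],"fingers":1},{"travel":[0,0,0],"delta_rot":[0,0,-0.8],"fingers":1}])

```text
clock: 19.02
tcp_pos: [0.4953, 0.2453, 0.0674]
orientation: [0.001, 0.549, 0.836, 0.0]
wrist_force: [-2.2, -3.6, 12.9]
finger_gap: 0.011
grip_force: 80.0
```

```bash
python3 st.py
```

```text
tcp [0.4953 0.2453 0.0674] closing deg 23.45 tilt [ 0.0025 -0.0004] F [-2.2 -3.6 12.9] T [-0.93  0.63  0.14] gap 0.011 grip 80.0 q [ 0.32  0.37 -0.29  0.91 -0.    1.48] t 19.025
```

Emit:
carry_out(series=[{"travel":[0,0,0],"delta_rot":[0,0,-0.8],"fingers":1},{"travel":[0,0,0],"delta_rot":[0,0,-0.8],"fingers":1},{"travel":[0,0,0],"delta_rot":[0,0,-0.8],"fingers":1},{"travel":[0,0,0],"delta_rot":[0,0,-0.8],"fingers":1},{"travel":[0,0,0],"delta_rot":[0,0,-0.6],"fingers":1}])

```text
clock: 19.65
tcp_pos: [0.495, 0.2452, 0.0674]
orientation: [0.001, 0.696, 0.718, 0.0]
wrist_force: [-3.7, -3.8, 14.1]
finger_gap: 0.0109
grip_force: 80.1
```

```bash
python3 st.py
```

```text
tcp [0.495  0.2452 0.0674] closing deg 1.71 tilt [ 0.002  -0.0007] F [-3.7 -3.8 14.1] T [-1.    0.8   0.18] gap 0.0109 grip 80.1 q [ 0.32  0.37 -0.29  0.91 -0.    1.86] t 19.65
```

Emit:
carry_out(series=[{"travel":[0,0,0],"delta_rot":[0,0,-0.4],"fingers":1},{"travel":[0,0,0],"delta_rot":[0,0,-0.4],"fingers":1}])

```text
clock: 19.9
tcp_pos: [0.4949, 0.2451, 0.0674]
orientation: [0.001, 0.724, 0.689, 0.0]
wrist_force: [-4.3, -3.2, 14.1]
finger_gap: 0.0114
grip_force: 80.2
```

```bash
python3 st.py
```

```text
tcp [0.4949 0.2451 0.0674] closing deg 177.17 tilt [ 0.0018 -0.0008] F [-4.3 -3.2 14.1] T [-0.98  0.95  0.18] gap 0.0114 grip 80.2 q [ 0.32  0.37 -0.29  0.91 -0.    1.94] t 19.9
```

Emit:
carry_out(series=[{"travel":[0,0,0],"delta_rot":[0,0,-0.3],"fingers":1},{"travel":[0,0,0],"delta_rot":[0,0,0],"fingers":1}])

```text
clock: 20.15
tcp_pos: [0.4947, 0.2452, 0.0674]
orientation: [0.001, 0.734, 0.679, 0.0]
wrist_force: [-4.8, -4.7, 13.9]
finger_gap: 0.0112
grip_force: 80.2
```

```bash
python3 st.py
```

```text
tcp [0.4947 0.2452 0.0674] closing deg 175.52 tilt [ 0.0015 -0.0006] F [-4.8 -4.7 13.9] T [-0.96  0.95  0.13] gap 0.0112 grip 80.2 q [ 0.32  0.37 -0.29  0.91 -0.    1.96] t 20.15
```

Emit:
carry_out(series=[{"travel":[0,0,0],"delta_rot":[0,0,-0.2],"fingers":1},{"travel":[0,0,0],"delta_rot":[0,0,0],"fingers":1}])

```text
clock: 20.4
tcp_pos: [0.4946, 0.2452, 0.0674]
orientation: [0.001, 0.741, 0.672, 0.0]
wrist_force: [-5.0, -5.4, 14.7]
finger_gap: 0.0109
grip_force: 80.3
```

```bash
python3 st.py; python3 - <<'E'
from h import *
from brass import brass
c=cam('wrist'); I=c['color'][120:420,80:480]; cv2.imwrite('pics/j.png',cv2.resize(I,None,fx=2,fy=2)[:,:,::-1])
E
```

```text
tcp [0.4946 0.2452 0.0674] closing deg 174.42 tilt [ 0.0015 -0.0008] F [-5.  -5.4 14.7] T [-1.02  0.9   0.39] gap 0.0109 grip 80.3 q [ 0.32  0.37 -0.29  0.91 -0.    1.98] t 20.4
```

View pics/j.png

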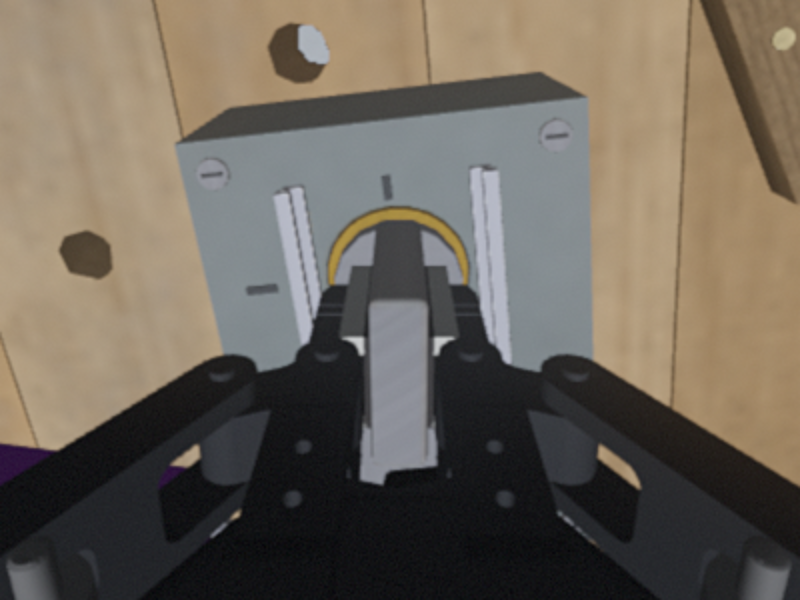

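The view shows the collar concentric and flat on the brass plug, with the key turned a quarter. Moment rose to 0.39 N m at a key turn of about 96° (lag included), so the lock is at its stop.

Emit:
carry_out(series=[{"travel":[0,0,0],"delta_rot":[0,0,0],"fingers":1},{"travel":[0,0,0],"delta_rot":[0,0,0],"fingers":1}])

```text
clock: 20.7
tcp_pos: [0.4947, 0.2452, 0.0674]
orientation: [0.001, 0.741, 0.672, 0.0]
wrist_force: [-5.2, -4.5, 14.7]
finger_gap: 0.0112
grip_force: 80.3
```

```bash
python3 st.py; python3 -c "
from workcell import env; print(env.hand_in())"
```

```text
tcp [0.4947 0.2452 0.0674] closing deg 174.43 tilt [ 0.0015 -0.0008] F [-5.2 -4.5 14.7] T [-0.98  0.94  0.4 ] gap 0.0112 grip 80.3 q [ 0.32  0.37 -0.29  0.91 -0.    1.98] t 20.7
the job is handed in; nothing more can be done
None
```

I handed the job in at 20.7 s with the shutter at its end stop, the square-bow key seated and turned clockwise to the stop, and the gripper still holding it at about 80 N; `hand_in()` gave no verdict.

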